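Close the tablet jig with its sprung T-handled pin

ROBOT

A 7-joint arm with a two-finger parallel gripper is mounted at the origin on the work surface. World frame = base frame: x ahead of the robot, y to its left, z up, the work surface at z = 0. Lengths are in mm, angles in rad, forces in N, time in s.
With the tool pointing down it reaches from about 400 to 900 mm from the base axis. Payload 5.6 kg.
Tool frame: the origin (TCP) lies midway between the tips of the shut fingers; the grasp point (between the pads) lies manip.hold_point_z behind it (manip.hold_point_z is the distance from the TCP to the grasp point, in mm); z points along the fingers, y is the line along which they close (so a half turn about z gives the same grasp; the last joint's range is limited). The gripper opens to 92 mm and grips with 3 to 60 N. Pads are 20 mm wide; open, the fingers measure 128 mm over their backs; the gripper's body (75 mm by 189 mm) begins 69 mm behind the grasp point.
Start: joints at [1.303, 0.468, -0.012, 1.603, 0.006, 1.071, -0.056], TCP at [144.849, -633.662, 214.592] pointing down, gripper open.
Joint ranges: [-2.53, 2.53], [-0.31, 2.02], [-1.57, 1.55], [0.28, 2.44], [-1.29, 4.43], [0.15, 1.84], [-2.92, 2.92]. Speed limits (rad/s): [2.57, 2.57, 3.14, 3.14, 3.14, 3.14, 3.14].

INTERFACE

Orientations are given as a rotation vector (axis times angle).
In Python, from rig import manip gives the robot as it stands.
- The arm moves only by the tool send_rows, never from a script. Its arguments are lists of equal length, an entry for each row: "delta_pos": the shift along the tool's x, y, z in units of 50 mm (1.0 is 50 mm), a list of three; "turn": the turn about the tool's z in units of 8 degrees (1.0 is 8 degrees). In form: {"delta_pos": [[tx, ty, tz], ...], "turn": [turn, ...]}. A call has 1 to 8 rows; each row is the pose to reach, as a shift and turn from the pose commanded when the call began, along the tool's axes at that moment; what a row does not reach only later rows make up. A row lasts 1/10 s, in which the tool goes at most 50 mm and 8.59 degrees, less where a joint would pass 70% of its speed; a pose out of reach is approached as far as the arm can. A call with a gripper value outside its range is refused whole. "gripper" is the opening, from -1 (shut) to 1 (fully open), set as the call begins (left out, the last holds). The fingers move at their own pace and stop on an object; "newtons" is the grip in N (left out, the last holds). Time passes only in rows, so rows that repeat a pose let the fingers close. It gives the time, the measured TCP pose, the force, the opening and the grip force at its end, in the units of the state.
- manip.read_state(): the state, without advancing time (a new reading comes with each control period).
- manip.camera(name): name is "scene" or "top" or "wrist"; returns the picture (420x560x3 uint8, red, green, blue); there is no depth.
- manip.get_calibration(name): a dict with "vertical_fov" (degrees; the focal length in pixels is half the picture's height over the tangent of half this angle, whatever the lens; pixels are square), "cx", "cy" (the principal point, pixels), "k1" (the pictures are not rectified: a ray, as slopes to the right and down, at radius r is drawn at 1 + k1 r^2 times it, then the intrinsics apply), "R" (3x3) and "t" (3): a world point X has camera coordinates R X + t. Camera axes: x right, y down, z forward; pixel columns grow to the right and rows downward; lengths in mm; the calibration is good to about 2 mm. A picture is of the moment at which its call begins: read the wrist's pose just before it. get_calibration takes no time and is no camera call; for the wrist camera it gives the pose at the moment of the call.
- manip.sign_off(): hands the job in; it is judged then, once.
The state is a dict: "clock": time; "joint_positions": joint angles; "joint_velocities": joint speeds; "joint_torque": joint torques, N m; "eef_pos": TCP position; "ee_rot": TCP orientation; "ft_force": force on the tool from outside, world axes, zero at the start; "wrist_torque": the same for the moment, N m; "width": finger opening in mm; "finger_force": force on a finger pad.
Only numpy, scipy, OpenCV 4.12 (cv2) and the standard library are available. Lean on these libraries where they do the work, as an engineer would, in place of code of your own. Each camera call takes 0.05 s, during which the arm holds its last target. There are 200 camera calls.

TASK

Close the sliding fence of the jig onto the tablet that lies in it: pull the T-handled spring pin straight up to its stop where it stands, slide the fence along to the slot that brings it right up against that tablet, and let the pin down through the slot until it is fully home. Then turn the handle clockwise, about a quarter turn to its stop, so that the fence is locked, and let go. Leave both tablets, the mug and the steel dish where they are.

Things in the scene. Friction and masses are not known exactly. Their poses are not given: they have to be found in the camera images.
- jig_zero (a point): Point on the top of the jig's rail where the pin's axis is when joint fence reads 0. Axes: x along the fences away from the robot, y along the rail to the fixed fence, z up. The rail is fixed aluminium, 327 mm long in y, 60 wide, 34 high; its 5 mm thick top has three cross slots, each 30 mm long in x: a wide parking slot (y -36 to 6 mm) where the pin begins, and two narrow ones at y 40 and 80 mm.
- fixed_fence (a point): Middle of the inner face of the fixed aluminium fence (22 mm high, 20 mm thick, along x of jig_zero) at the rail's left (+y) end; the face is at y = 232 mm from jig_zero; this point is 11 mm above the bench.
- slot_large (a point): Centre of the mouth of the narrow slot (12 mm wide in y) at y = 40 mm on the rail's top: the pin's place for the large tablet. Axes as jig_zero.
- slot_small (a point): Centre of the mouth of the narrow slot (12 mm wide in y) at y = 80 mm on the rail's top: the pin's place for the small tablet. Axes as jig_zero.
- fence (a joint): Position in m of the sliding fence along the rail: that of the pin's axis along y of jig_zero, from -0.030 to 0.088; at first in the parking slot, -0.028 to -0.002. The fence is a grey block on the rail (60 x 50 mm, top 59 mm above the bench) with a grey bar (200 mm long, 20 mm high) parallel to the fixed fence. It slides stiffly (about 2 N) and stays where it is left.
- fence_face (a point): Middle of the sliding fence bar's face that meets the tablet, 12 mm above the bench. It is 25 mm to the +y side of the pin's axis; at the right slot it stands within 2 mm of the tablet.
- plunger (a joint): How far in m the sprung pin is pulled up: 0 home, 0.024 at its stop. A spring and its weight draw it down, 6 N at home, 9 N at the stop. Its foot, a steel cross bar (24 x 7 mm) parallel to the handle, leaves the slot at 14 mm of lift; it enters a narrow slot only within 2.5 mm of its centre and with the handle within 0.2 rad of unlocked, else it rests on the rail's top at 14 mm of lift.
- handle (a joint): Turn in rad of the T-handle and its foot: 0 unlocked (bar along x of jig_zero), growing clockwise seen from above, stop at 1.4 (about a quarter turn, locked: the foot lies crosswise under the rail's top). Light friction; it stays where it is left. It turns only with the pin fully home, or lifted clear of the slot.
- handle_grip (a point): Centre of the black T-handle bar on top of the pin: 52 mm long (its own x axis), 14 mm wide (its own y axis), 20 mm high; this point is half-way up and on the pin's axis, 82 mm above the bench (48 mm above the rail's top) with the pin home. It moves and turns with the handle. With the pin home the bar's underside is 13 mm above the block.
- small_tablet_edge (a point): Small tablet (aluminium, black screen, 205 x 125 x 8 mm, loose): middle of its long edge towards the sliding fence, 4 mm above the bench. One tablet lies in the jig, its other long edge against the fixed fence (this point then at y = 106 mm from jig_zero); the other waits on the bench beyond the fixed fence (y above 200 mm). Which is which varies.
- large_tablet_edge (a point): Large tablet (same look, 245 x 165 x 8 mm, loose): middle of its long edge towards the sliding fence, 4 mm above the bench; in the jig it is at y = 66 mm from jig_zero, waiting it is above 200 mm.
- mug: White mug, 76 mm wide and 90 mm tall, stands right (-y) of the jig; the body's origin is under its centre.
- dish: Shallow round steel dish, 68 mm wide and 22 mm tall, right of the rail's end; the origin is under its centre.

How it is judged (in metres and radians):
On the way, in this order (a step that is already met when the one before it is completed fails the run):
1. the pin is pulled up to its stop (lift over 21 of 24 mm) while the fence is still at its parking slot (value of joint plunger above 0.021 m and value of joint fence below 0.012 m), for 0.1 s.
2. the pin is fully home (lift under 4 mm) in the narrow slot for the tablet in the jig, the handle not yet turned (value of joint plunger below 0.004 m and value of joint handle below 0.6 rad and ((y of small_tablet_edge in the frame of jig_zero below 0.2 m and value of joint fence between 0.076 and 0.084 m) or (y of large_tablet_edge in the frame of jig_zero below 0.2 m and value of joint fence between 0.036 and 0.044 m))), for 0.1 s.
At the end, for the whole second after the job is handed in: The fence is within 4 mm of the slot for the tablet in the jig (joint fence 0.080 for the small tablet, 0.040 for the large one), the pin is fully home (lift under 4 mm) and the handle is turned clockwise by more than 1.2 rad of its 1.4 (value of joint plunger below 0.004 m and value of joint handle above 1.2 rad and ((y of small_tablet_edge in the frame of jig_zero below 0.2 m and value of joint fence between 0.076 and 0.084 m) or (y of large_tablet_edge in the frame of jig_zero below 0.2 m and value of joint fence between 0.036 and 0.044 m))); the robot touches nothing.
It fails at once if a tablet is shoved more than 20 mm (distance of any of small_tablet_edge, large_tablet_edge from where it was at the start of the episode above 0.02 m).
It fails at once if the mug or the dish is shoved more than 30 mm (distance of any of mug, dish from where it was at the start of the episode above 0.03 m).
It also fails if it takes over 38 s, if anything falls off the work surface, if the arm or the gripper's body presses on something with over 40 N, if the wrist force passes 120 N, or if a joint passes its speed limit or range.

## Working session

There is one attempt and no reset: what is moved stays moved. The work goes in short steps, Python scripts to look and compute and a tool call to move; the robot and the scene stay as the last step left them, time stands still between calls to the robot, and variables do not carry over. Pictures are saved under pics/ and viewed, at most 10 in all, crops included, and the job is handed in when it is done.

Besides the shell and the picture viewer there is one more tool, called by a JSON object that holds its "api" and its "payload". send_rows: Moves the arm, as the interface text tells. Its arguments: {"type":"object","properties":{"delta_pos":{"type":"array"},"turn":{"type":"array"},"gripper":{"type":"number"},"newtons":{"type":"number"}},"required":["delta_pos","turn"]}

```bash
mkdir -p pics; cat > h.py <<'E'
import numpy as np, cv2
from rig import manip
def save(name,fn):
    c=manip.get_calibration(name); im=manip.camera(name)
    cv2.imwrite(fn,cv2.cvtColor(im,cv2.COLOR_RGB2BGR)); return im,c
def K(c):
    f=210/np.tan(np.radians(c["vertical_fov"])/2)
    return np.array([[f,0,c["cx"]],[0,f,c["cy"]],[0,0,1.]])
def toplane(c,uv,z):
    d=np.array([c["k1"],0,0,0,0.])
    n=cv2.undistortPoints(np.array(uv,float).reshape(-1,1,2),K(c),d).reshape(-1,2)
    R=np.array(c["R"]);t=np.array(c["t"]);o=-R.T@t
    r=np.c_[n,np.ones(len(n))]@R
    return o+r*((np.broadcast_to(z,len(n))-o[2])/r[:,2])[:,None]
def proj(c,X):
    return cv2.projectPoints(np.array(X,float).reshape(-1,3),cv2.Rodrigues(np.array(c["R"]))[0],np.array(c["t"],float),K(c),np.array([c["k1"],0,0,0,0.]))[0].reshape(-1,2)
E
python3 - <<'E'
from h import *
a,c=save("top","pics/top0.png"); b,c2=save("scene","pics/sc0.png")
print(c);print(manip.read_state(),manip.hold_point_z)
E
```

```text
{'vertical_fov': 42.702647016996, 'cx': 272.11490440194797, 'cy': 206.43284529516822, 'k1': 0.019678582491503883, 'R': array([[-0.02799833, -0.99942433, -0.01915989],
       [-0.98992875,  0.03038303, -0.13826766],
       [ 0.1387702 ,  0.01509566, -0.99020955]]), 't': array([ -23.15958653,  607.06433552, 1009.01837521])}
{'clock': 0.1, 'joint_positions': array([ 1.30298262,  0.46831161, -0.01161633,  1.60350616,  0.00599   ,
        1.07141721, -0.0562984 ]), 'joint_velocities': array([-0.00048418, -0.000817  , -0.0003422 , -0.00204081, -0.00093612,
       -0.00245678,  0.00105062]), 'joint_torque': array([ 3.91195563e-04, -5.21643877e+01, -1.27530508e-02, -2.44364172e+01,
       -5.68311161e-02,  1.40995521e-02,  3.40667782e-05]), 'eef_pos': array([ 144.72995833, -633.14694992,  213.73151277]), 'ee_rot': array([-3.12020280e+00, -3.52128840e-01,  4.40118753e-04]), 'ft_force': array([ 0.10375868, -0.72581224, -0.26440219]), 'wrist_torque': array([ 0.05035123, -0.02582997, -0.05695095]), 'finger_force': 0.0, 'width': 92.01071559102297} 18.700000000000003
```

View pics/top0.png

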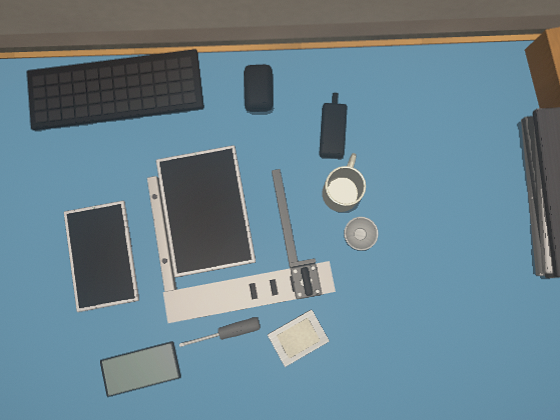

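View pics/sc0.png

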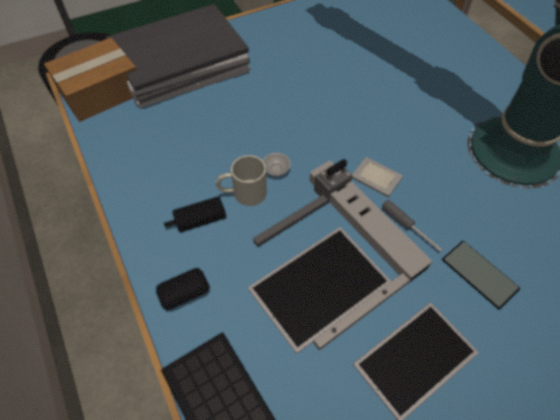

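The tablet in the jig, between (160,155) and (253,270), looks larger than the one waiting, near (100,255). Narrow slots are at (253,291) and (274,287), and the handle is at (307,281) on the block. I'll check the sizes numerically.

```bash
python3 - <<'E'
from h import *
c=manip.get_calibration("top")
r=toplane(c,[(164,292),(331,262),(335,291),(168,321)],34);print("rail",r.round(1))
s=toplane(c,[(253,291),(274,287)],34);print("slots",s.round(1),np.linalg.norm(s[1]-s[0]))
h=toplane(c,[(304,267),(310,294),(307,281)],92);print("handle",h.round(1))
t=toplane(c,[(158,160),(235,147),(254,262),(178,275)],8);print("tabJ",np.linalg.norm(np.diff(t,axis=0),axis=1))
t=toplane(c,[(65,212),(124,202),(137,300),(78,310)],8);print("tabW",np.linalg.norm(np.diff(t,axis=0),axis=1))
m=toplane(c,[(345,180)],90);d=toplane(c,[(361,234)],22);print("mug,dish",m,d)
im=cv2.imread("pics/top0.png");cv2.imwrite("pics/top0c.png",cv2.resize(im[240:340,150:350],None,fx=4,fy=4,interpolation=cv2.INTER_CUBIC))
E
```

```text
rail [[ 446.7  172.8   34. ]
 [ 495.  -151.9   34. ]
 [ 439.4 -157.1   34. ]
 [ 391.5  165.    34. ]]
slots [[443.7   0.6  34. ]
 [450.2 -40.1  34. ]] 41.23525294782286
handle [[ 485.4  -96.9   92. ]
 [ 436.4 -106.1   92. ]
 [ 459.9 -101.5   92. ]]
tabJ [160.11310872 238.54946091 153.34085243]
tabW [120.71025165 198.89290886 117.59967677]
mug,dish [[ 645.17695124 -179.58299834   90.        ]] [[ 548.66460902 -214.37292013   22.        ]]
```

View pics/top0c.png

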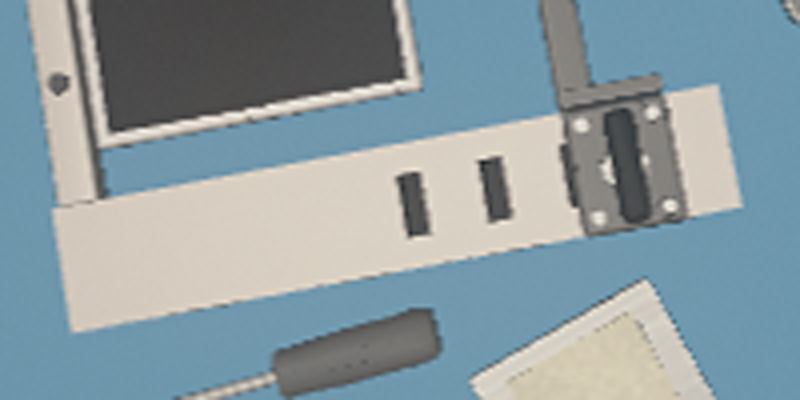

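The jig tablet measures about 160 x 239 mm and the waiting one about 120 x 199 mm. So the large tablet is in the jig, and the target is slot_large (fence 40 mm) at about (450,-40). The handle is at (460,-101), which gives a fence reading of about -22 mm, inside the parking range. I'll approach with the tool flipped so the last joint has room for the clockwise turn.

{"api": "send_rows", "payload": {"delta_pos": [[0.3, -0.3, 0.03], [0.9, -0.95, 0.1], [1.55, -1.65, 0.15], [2.2, -2.35, 0.2], [2.85, -3.05, 0.3], [3.5, -3.75, 0.35], [4.15, -4.4, 0.4], [4.75, -5.05, 0.5]], "turn": [-1, -2, -3, -4, -5, -6, -7, -8], "gripper": 0.2}}

```text
clock: 0.9
eef_pos: [321.0, -332.8, 189.7]
ee_rot: [2.454, 1.96, -0.0]
ft_force: [1.4, -0.4, -0.7]
width: 55.3
finger_force: 0.0
```

```bash
cat >> h.py <<'E'
from scipy.spatial.transform import Rotation as Ro
def go(x,y,z,xang):
    s=manip.read_state();R=Ro.from_rotvec(s["ee_rot"]).as_matrix()
    d=R.T@(np.array([x,y,z])-s["eef_pos"])
    a=np.arctan2(R[1,0],R[0,0]); t=-(xang-a); t=(t+np.pi)%(2*np.pi)-np.pi
    print("t",s["clock"].round(2),"eef",s["eef_pos"].round(1),"ang",a.round(3),"w",s["width"].round(1),"F",s["ft_force"].round(1),"q7",s["joint_positions"][6].round(2))
    print("delta",(d/50).round(3),"turn",(np.degrees(t)/8).round(3),"tilt",R[2].round(3))
E
python3 -c "
from h import *
go(459.9,-101.5,150,0.1475-np.pi)"
```

```text
Traceback (most recent call last):
  File "h.py", line 22, in go
    print("t",s["clock"].round(2),"eef",s["eef_pos"].round(1),"ang",a.round(3),"w",s["width"].round(1),"F",s["ft_force"].round(1),"q7",s["joint_positions"][6].round(2))
              ^^^^^^^^^^^^^^^^
AttributeError: 'float' object has no attribute 'round'
```

```bash
sed -i 's/s\["clock"\].round(2)/s["clock"]/; s/s\["width"\].round(1)/s["width"]/' h.py
python3 -c "
from h import *
go(459.9,-101.5,150,0.1475-np.pi)"
```

```text
t 0.9 eef [ 321.  -332.8  189.7] ang 1.348 w 55.316959904808584 F [ 1.4 -0.4 -0.7] q7 0.41
delta [5.126 1.687 0.792] turn -13.904 tilt [-0.001  0.    -1.   ]
```

{"api": "send_rows", "payload": {"delta_pos": [[0.8, 0.25, 0.1], [1.6, 0.5, 0.25], [2.4, 0.8, 0.4], [3.2, 1.05, 0.5], [3.9, 1.3, 0.6], [4.5, 1.5, 0.7], [4.8, 1.6, 0.75], [4.95, 1.65, 0.8]], "turn": [-1, -2, -3, -4, -5, -6, -7, -8]}}

```text
clock: 1.7
eef_pos: [457.3, -110.2, 149.3]
ee_rot: [-1.039, -2.965, -0.001]
ft_force: [0.2, -0.1, -0.5]
width: 55.3
finger_force: 0.0
```

{"api": "send_rows", "payload": {"delta_pos": [[0, 0, 0], [0, 0, 0], [0, 0, 0], [0, 0, 0], [0, 0, 0], [0, 0, 0], [0, 0, 0]], "turn": [-1, -2, -3, -4, -5, -5.5, -5.5]}}

```text
clock: 2.4
eef_pos: [456.4, -112.3, 149.3]
ee_rot: [0.133, -3.138, -0.001]
ft_force: [-0.1, -0.4, -0.2]
width: 54.9
finger_force: 0.0
```

```bash
python3 -c "
from h import *
go(459.9,-101.5,150,0.1475-np.pi)
save('wrist','pics/w1.png')
c=manip.get_calibration('wrist');print(proj(c,[[459.9,-101.5,92],[450.2,-40.1,34],[485,-98,92]]))"
```

```text
t 2.4 eef [ 456.4 -112.3  149.3] ang -3.057 w 54.897181348934886 F [-0.1 -0.4 -0.2] q7 1.47
delta [-0.089  0.21  -0.015] turn -0.448 tilt [ 0.001  0.001 -1.   ]
[[288.03393673 230.1032198 ]
 [346.67122641 206.95815473]
 [289.34235907 258.15119676]]
```

View pics/w1.png

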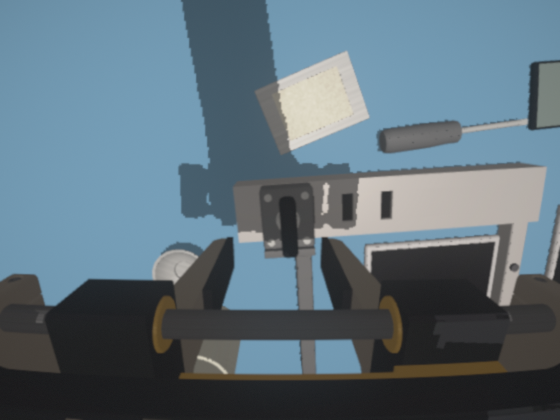

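The wrist view shows the handle bar running from (286,197) to (289,255), and the slots at (348,207) and (387,205). Both are close to the predictions.

```bash
python3 -c "
from h import *
c=manip.get_calibration('wrist')
print(toplane(c,[(286.5,197),(289,255)],92).round(1))
s=toplane(c,[(347.5,207),(386.5,205)],34);print(s.round(1))
e=toplane(c,[(235,186),(535,164),(241,240),(542,217)],34);print(e.round(1),[np.arctan2(*(e[i]-e[i+1])[:2]) for i in (0,2)])
go(459.9,-101.5,150,0.1475-np.pi)"
```

```text
[[ 432.  -105.4   92. ]
 [ 482.1  -98.6   92. ]]
[[450.2 -39.2  34. ]
 [444.7   0.6  34. ]]
[[ 438.1 -154.6   34. ]
 [ 387.8  151.2   34. ]
 [ 495.1 -145.7   34. ]
 [ 443.1  178.3   34. ]] [np.float64(2.9787387072896623), np.float64(2.9823285936711006)]
t 2.45 eef [ 456.4 -112.4  149.3] ang -3.058 w 55.494085704976925 F [-0.4  0.1 -0.6] q7 1.47
delta [-0.088  0.211 -0.013] turn -0.461 tilt [ 0.  0. -1.]
```

{"api": "send_rows", "payload": {"delta_pos": [[-0.04, 0.1, 0.1], [-0.06, 0.21, 0.4], [-0.06, 0.21, 0.8], [-0.06, 0.21, 1.2], [-0.06, 0.21, 1.5], [-0.06, 0.21, 1.65], [-0.06, 0.21, 1.68], [-0.06, 0.21, 1.68]], "turn": [-0.2, -0.45, -0.45, -0.45, -0.45, -0.45, -0.45, -0.45]}}

```text
clock: 3.25
eef_pos: [459.0, -101.4, 65.7]
ee_rot: [-0.233, 3.133, 0.0]
ft_force: [0.8, 0.2, 1.6]
width: 55.1
finger_force: 0.0
```

{"api": "send_rows", "payload": {"delta_pos": [[0, 0, 0], [0, 0, 0], [0, 0, 0], [0, 0, 0], [0, 0, 0], [0, 0, 0], [0, 0, 0], [0, 0, 0]], "turn": [0, 0, 0, 0, 0, 0, 0, 0], "gripper": -1, "newtons": 35}}

```text
clock: 4.05
eef_pos: [458.9, -101.8, 65.7]
ee_rot: [-0.232, 3.133, -0.001]
ft_force: [0.0, -0.7, 2.4]
width: 17.5
finger_force: 35.0
```

```bash
python3 -c "
from h import *
go(458.5,-101.8,65.5,0.15-np.pi);print(manip.read_state()['finger_force'])"
```

```text
t 4.05 eef [ 458.9 -101.8   65.7] ang -2.994 w 17.507719172824746 F [ 0.  -0.7  2.4] q7 1.36
delta [0.007 0.001 0.004] turn -0.016 tilt [-0. -0. -1.]
35.00078737735748
```

{"api": "send_rows", "payload": {"delta_pos": [[0, 0, -0.1], [0, 0, -0.2], [0, 0, -0.3], [0, 0, -0.4], [0, 0, -0.45], [0, 0, -0.48], [0, 0, -0.48], [0, 0, -0.48]], "turn": [0, 0, 0, 0, 0, 0, 0, 0]}}

```text
clock: 4.85
eef_pos: [458.7, -101.6, 89.5]
ee_rot: [-0.232, 3.133, -0.0]
ft_force: [3.2, -1.1, -9.4]
width: 17.5
finger_force: 35.0
```

```bash
python3 -c "
from h import *
go(458.5,-101.8,90.5,0.15-np.pi);print(manip.read_state()['wrist_torque'])
save('wrist','pics/w2.png')"
```

```text
t 4.85 eef [ 458.7 -101.6   89.5] ang -2.994 w 17.488420694123345 F [ 3.2 -1.1 -9.4] q7 1.4
delta [ 0.005 -0.003 -0.02 ] turn -0.015 tilt [-0. -0. -1.]
[-0.31308537 -0.87110454 -0.06411593]
```

View pics/w2.png

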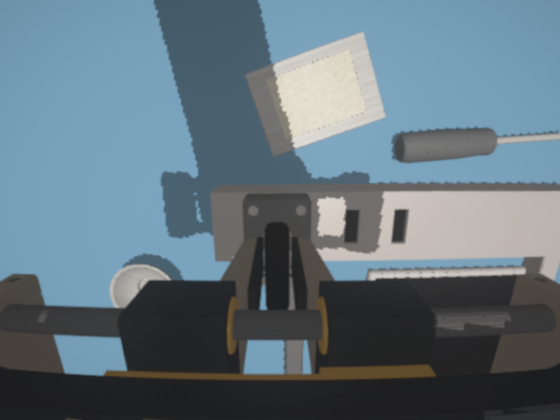

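The handle is gripped between the fingers, the rail is aligned with the picture axis, and the pin is at its stop with the spring force felt. Next I slide 62.5 mm along +y of the tool.

{"api": "send_rows", "payload": {"delta_pos": [[0, 0.1, 0], [0, 0.3, 0], [0, 0.5, 0], [0, 0.7, 0], [0, 0.9, 0], [0, 1.1, 0], [0, 1.22, 0], [0, 1.25, 0]], "turn": [0, 0, 0, 0, 0, 0, 0, 0]}}

```text
clock: 5.7
eef_pos: [449.0, -39.0, 89.5]
ee_rot: [0.234, -3.132, 0.0]
ft_force: [1.5, -3.4, -8.7]
width: 17.3
finger_force: 35.0
```

{"api": "send_rows", "payload": {"delta_pos": [[0, 0, 0], [0, 0, 0.1], [0, 0, 0.16], [0, 0, 0.2], [0, 0, 0.23], [0, 0, 0.25], [0, 0, 0.25]], "turn": [0, 0, 0, 0, 0, 0, 0]}}

```text
clock: 6.4
eef_pos: [449.2, -39.7, 76.8]
ee_rot: [0.232, -3.132, -0.0]
ft_force: [-1.3, 2.3, -6.9]
width: 17.4
finger_force: 35.0
```

```bash
python3 -c "
from h import *
go(450.2,-39.6,65.7,0.15-np.pi);save('top','pics/t1.png')
im=cv2.imread('pics/t1.png');cv2.imwrite('pics/t1c.png',cv2.resize(im[220:340,150:350],None,fx=4,fy=4,interpolation=cv2.INTER_CUBIC))"
```

```text
t 6.4 eef [449.2 -39.7  76.8] ang -2.994 w 17.423875667207298 F [-1.3  2.3 -6.9] q7 1.25
delta [-0.021 -0.001  0.223] turn -0.015 tilt [ 0.001  0.    -1.   ]
```

The lift is about 11 mm and the spring still pulls down, so the foot has entered the slot. I'll lower it home.

{"api": "send_rows", "payload": {"delta_pos": [[0, 0, 0.06], [0, 0, 0.12], [0, 0, 0.17], [0, 0, 0.2], [0, 0, 0.22], [0, 0, 0.23], [0, 0, 0.23], [0, 0, 0.23]], "turn": [0, 0, 0, 0, 0, 0, 0, 0]}}

```text
clock: 7.25
eef_pos: [449.4, -39.9, 65.8]
ee_rot: [0.232, -3.133, 0.001]
ft_force: [-4.7, 1.3, 0.6]
width: 17.3
finger_force: 35.0
```

```bash
python3 -c "
from h import *
go(450.2,-39.6,65.7,0.15-np.pi);save('scene','pics/s1.png')
im=cv2.imread('pics/s1.png');cv2.imwrite('pics/s1c.png',cv2.resize(im[100:300,240:440],None,fx=3,fy=3))"
```

```text
t 7.25 eef [449.4 -39.9  65.8] ang -2.994 w 17.3357566820651 F [-4.7  1.3  0.6] q7 1.22
delta [-0.018  0.003  0.001] turn -0.016 tilt [ 0.    -0.001 -1.   ]
```

View pics/s1c.png

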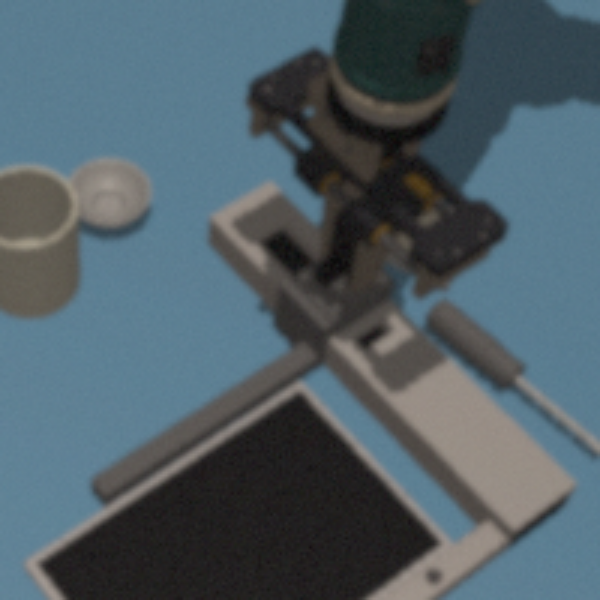

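The fence bar stands against the large tablet and the pin height matches home. Now I turn clockwise.

{"api": "send_rows", "payload": {"delta_pos": [[0, 0, 0.01], [0, 0, 0.01], [0, 0, 0.01], [0, 0, 0.01], [0, 0, 0.01], [0, 0, 0.01]], "turn": [0.4, 1.2, 2.1, 3.0, 4.0, 5.0]}}

```text
clock: 7.9
eef_pos: [450.4, -39.4, 65.7]
ee_rot: [0.858, 3.02, 0.0]
ft_force: [-4.0, 1.5, 2.1]
width: 17.4
finger_force: 34.9
```

```bash
python3 -c "
from h import *
go(449.4,-39.9,65.8,0.15-np.pi-1.4);print(manip.read_state()['wrist_torque'])"
```

```text
t 7.9 eef [450.4 -39.4  65.7] ang 2.588 w 17.375985274732564 F [-4.   1.5  2.1] q7 0.64
delta [ 0.013 -0.019 -0.001] turn 4.988 tilt [-0.002  0.001 -1.   ]
[0.40339338 0.71104556 0.45240248]
```

{"api": "send_rows", "payload": {"delta_pos": [[0, 0, 0], [0, 0, 0], [0, 0, 0], [0, 0, 0], [0, 0, 0], [0, 0, 0], [0, 0, 0]], "turn": [1, 2, 3, 4, 4.7, 5.0, 5.0]}}

```text
clock: 8.6
eef_pos: [451.6, -39.6, 65.9]
ee_rot: [1.831, 2.548, 0.003]
ft_force: [0.3, -0.0, -0.2]
width: 17.1
finger_force: 35.0
```

```bash
python3 -c "
from h import *
go(449.4,-39.9,65.8,0.15-np.pi-1.4);print(manip.read_state()['wrist_torque'])"
```

```text
t 8.6 eef [451.6 -39.6  65.9] ang 1.895 w 17.101701287559433 F [ 0.3 -0.  -0.2] q7 0.06
delta [ 0.009 -0.044  0.002] turn 0.025 tilt [-0.002  0.004 -1.   ]
[ 0.02193429 -0.08537829  0.24980191]
```

{"api": "send_rows", "payload": {"delta_pos": [[0, 0, 0], [0, 0, 0], [0, 0, 0], [0, 0, 0], [0, 0, 0], [0, 0, 0]], "turn": [0, 0, 0, 0, 0, 0], "gripper": 0.2}}

```text
clock: 9.2
eef_pos: [449.5, -39.8, 65.0]
ee_rot: [1.836, 2.549, -0.0]
ft_force: [0.1, -0.6, -0.3]
width: 54.5
finger_force: 0.0
```

{"api": "send_rows", "payload": {"delta_pos": [[0, 0, -0.2], [0, 0, -0.6], [0, 0, -1.1], [0, 0, -1.6], [0, 0, -2.0], [0, 0, -2.2], [0, 0, -2.2]], "turn": [0, 0, 0, 0, 0, 0, 0]}}

```text
clock: 9.9
eef_pos: [450.4, -39.9, 176.5]
ee_rot: [1.834, 2.547, 0.002]
ft_force: [-0.2, -0.0, -0.7]
width: 55.2
finger_force: 0.0
```

```bash
python3 -c "
from h import *
go(449.4,-39.9,65.8,0.15-np.pi-1.4)
save('wrist','pics/w3.png')
c=manip.get_calibration('wrist')
for a in (0,1.2,1.4):
  u=np.array([np.cos(.152-a),np.sin(.152-a),0])*26
  print(a,proj(c,[np.array([450,-39.8,92])-u,np.array([450,-39.8,92])+u]).round().tolist())"
```

```text
t 9.9 eef [450.4 -39.9 176.5] ang 1.893 w 55.19997922362653 F [-0.2 -0.  -0.7] q7 0.2
delta [ 0.011 -0.025  2.214] turn 0.011 tilt [-0.002  0.003 -1.   ]
0 [[250.0, 212.0], [306.0, 221.0]]
1.2 [[272.0, 189.0], [284.0, 242.0]]
1.4 [[278.0, 188.0], [278.0, 243.0]]
```

View pics/w3.png

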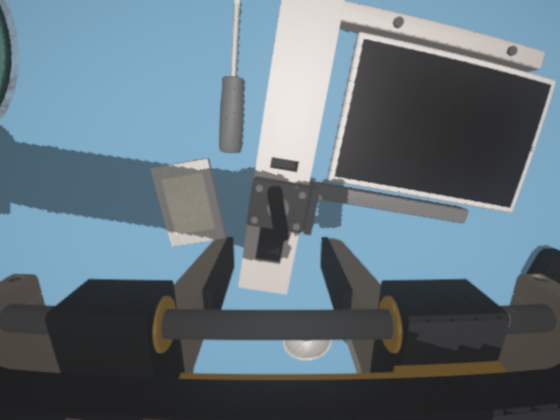

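The handle runs from about (275,190) to (281,240). That is roughly 1.2–1.3 rad, which is borderline, so I'll measure it.

```bash
python3 -c "
from h import *
im=cv2.imread('pics/w3.png');cv2.imwrite('pics/w3c.png',cv2.resize(im[165:275,225:345],None,fx=5,fy=5,interpolation=cv2.INTER_CUBIC))"
```

```text
(no output)
```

View pics/w3c.png

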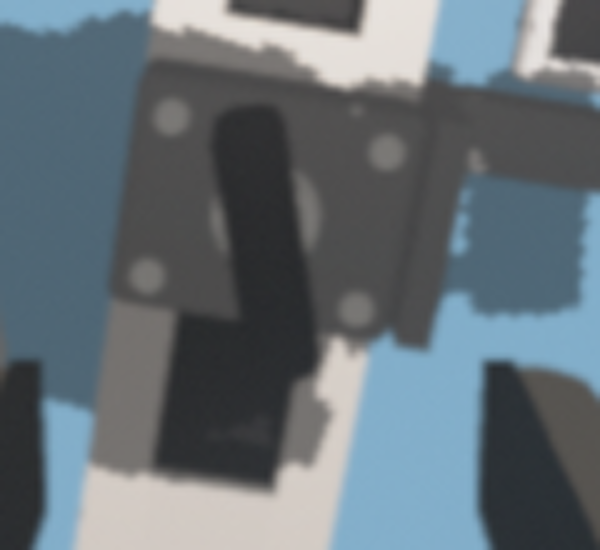

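The bar is about 0.15 rad short of the tool's angle, so the handle is at about 1.25 rad. That is too close to the 1.2 limit, so I'll regrip it squarely and turn on past the stop.

{"api": "send_rows", "payload": {"delta_pos": [[0, 0, 0.3], [0, 0, 0.7], [0, 0, 1.2], [0, 0, 1.6], [0, 0, 1.95], [0, 0, 2.15], [0, 0, 2.2], [0, 0, 2.2]], "turn": [-0.5, -1.1, -1.1, -1.1, -1.1, -1.1, -1.1, -1.1]}}

```text
clock: 10.75
eef_pos: [449.3, -39.5, 64.7]
ee_rot: [-1.634, -2.682, 0.0]
ft_force: [0.2, 0.6, -0.8]
width: 54.9
finger_force: 0.0
```

{"api": "send_rows", "payload": {"delta_pos": [[0, 0, 0], [0, 0, 0], [0, 0, 0], [0, 0, 0], [0, 0, 0], [0, 0, 0], [0, 0, 0], [0, 0, 0]], "turn": [0, 0, 0, 0, 0, 0, 0, 0], "gripper": -1, "newtons": 35}}

```text
clock: 11.55
eef_pos: [450.9, -39.4, 65.5]
ee_rot: [1.634, 2.681, 0.003]
ft_force: [4.7, 1.0, -1.0]
width: 17.4
finger_force: 35.0
```

{"api": "send_rows", "payload": {"delta_pos": [[0, 0, 0], [0, 0, 0], [0, 0, 0], [0, 0, 0], [0, 0, 0], [0, 0, 0]], "turn": [0.4, 0.9, 1.4, 1.9, 2.3, 2.3]}}

```text
clock: 12.15
eef_pos: [451.5, -38.3, 65.5]
ee_rot: [2.039, 2.387, 0.006]
ft_force: [5.3, 4.7, -2.7]
width: 17.5
finger_force: 35.5
```

```bash
python3 -c "
from h import *
go(449.4,-39.9,65.8,0.15-np.pi-1.4);print(manip.read_state()['wrist_torque'])"
```

```text
t 12.15 eef [451.5 -38.3  65.5] ang 1.728 w 17.53993642228109 F [ 5.3  4.7 -2.7] q7 -0.08
delta [-0.025 -0.047 -0.006] turn -1.173 tilt [ 0.     0.004 -1.   ]
[ 1.0364037  -1.62473907  0.49084561]
```

{"api": "send_rows", "payload": {"delta_pos": [[0, 0, 0], [0, 0, 0], [0, 0, 0], [0, 0, 0], [0, 0, 0], [0, 0, 0]], "turn": [0, 0, 0, 0, 0, 0], "gripper": 0.2}}

```text
clock: 12.75
eef_pos: [449.3, -39.9, 65.0]
ee_rot: [-2.043, -2.386, 0.001]
ft_force: [0.3, 0.1, -0.2]
width: 55.2
finger_force: 0.0
```

{"api": "send_rows", "payload": {"delta_pos": [[0, 0, -0.2], [0, 0, -0.6], [0, 0, -1.1], [0, 0, -1.6], [0, 0, -2.0], [0, 0, -2.2], [0, 0, -2.2]], "turn": [0, 0, 0, 0, 0, 0, 0]}}

```text
clock: 13.45
eef_pos: [450.4, -39.9, 176.5]
ee_rot: [2.041, 2.384, 0.002]
ft_force: [0.1, 0.5, -0.7]
width: 54.9
finger_force: 0.0
```

```bash
python3 -c "
from h import *
go(449.4,-39.9,65.8,0.15-np.pi-1.4)
im,c=save('wrist','pics/w4.png')
im=cv2.imread('pics/w4.png');p=proj(c,[[449.5,-39.8,92]])[0].astype(int);x0,y0=p-[60,55];print(x0,y0)
cv2.imwrite('pics/w4c.png',cv2.resize(im[y0:y0+110,x0:x0+120],None,fx=5,fy=5,interpolation=cv2.INTER_CUBIC))"
```

```text
t 13.45 eef [450.4 -39.9 176.5] ang 1.726 w 54.92310021506575 F [ 0.1  0.5 -0.7] q7 0.05
delta [ 0.006 -0.026  2.214] turn -1.189 tilt [-0.001  0.003 -1.   ]
216 160
```

View pics/w4c.png

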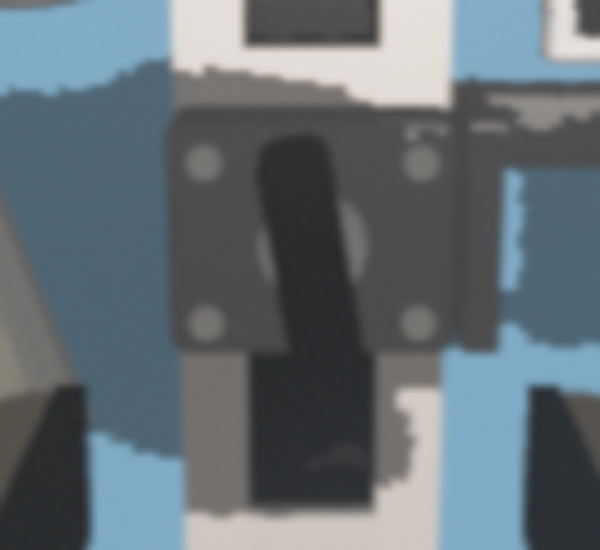

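With the rail vertical in the picture, the bar is about 0.17 rad off it, which puts the handle at about 1.40 rad, at its stop. The gripper is clear of everything, so I'm handing in.

```bash
python3 -c "
from rig import manip
print(manip.sign_off())"
```

```text
the job is handed in; nothing more can be done
None
```

I handed the job in with the fence against the large tablet: the pin is home in the large tablet's slot and the handle is turned to about 1.40 rad, its stop; sign-off returned no verdict.

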